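# Release spacers from a hopper into a bench tray

### The job

Of the two small feed hoppers on the electronics bench, use the square one with the tray under it: pull its slide gate out towards you by the knob so that all three spacers drop into the tray, then push the gate fully shut again and let go. Leave the round hopper's gate shut and the tray where it is.

Things in the scene. Friction and masses are not known exactly. Their poses are not given: they have to be found in the camera images.
- gate_knob (a point): Black upright round knob, 22 mm in diameter, 45 mm tall, on the square hopper's slide gate; the point is its middle, about 117 mm above the bench. It stands on a steel tongue 36 mm wide and 5 mm thick. The point's x axis points level from the knob to the hopper (pushing shut); -x is the pull, towards the robot's side; z up. Nothing stands in the knob's path.
- square_hopper: Aluminium hopper on four legs, fixed, 166 mm high: two upright cheek plates 116 mm long, 68 mm apart, sloping walls between, open top. Origin on the bench under its centre; the gate pulls out along its -x; z up. The shut knob is 110 mm from the centre along -x, 52 mm clear (knob axis to hopper edge). Place and yaw (up to 0.3 rad) vary; it may stand left or right.
- gate (a joint): Travel of the square hopper's slide gate in m: 0 shut, 0.075 pulled fully out (both are hard stops). May start up to 6 mm open. About 2.5 N of friction plus light damping; it stays where it is left. The outlet is 60 by 60 mm, so pull it to the stop to clear it.
- tray: Open grey tray, 160 by 94 by 30 mm with 4 mm walls, loose (0.5 kg), standing on the bench under the square hopper's outlet between its legs; the round hopper has none. Origin: centre of its underside; x along its 160 mm, parallel to the gate's travel.
- spacer0: Brass round spacer 1 of 3, 22 mm in diameter and 18 mm long, about 30 g, loose inside the square hopper on its gate blade, 95 mm above the bench; it drops by itself when the gate is pulled out. Origin: centre of one end face; z along its axis.
- spacer1: Brass round spacer 2 of 3, 22 mm in diameter and 18 mm long, about 30 g, loose inside the square hopper on its gate blade, 95 mm above the bench; it drops by itself when the gate is pulled out. Origin: centre of one end face; z along its axis.
- spacer2: Brass round spacer 3 of 3, 22 mm in diameter and 18 mm long, about 30 g, loose inside the square hopper on its gate blade, 95 mm above the bench; it drops by itself when the gate is pulled out. Origin: centre of one end face; z along its axis.
- other_gate (a joint): Travel in m of the same kind of gate and knob on the neighbouring round (cone-shaped) hopper, 0 shut. It holds spacers too and has no tray: leave it shut.
Not all that is in view belongs to the job. Of the things that look like the tray, the larger one is meant.

How it is judged:
By the outcome, as a careful person would: the job done as asked, in the order asked, and still so for the second after the job is handed in, with the robot touching nothing.
It also fails if it takes over 35 s, if anything falls off the work surface, if the arm or the gripper's body presses on something with over 40 N, if the wrist force passes 120 N, or if a joint passes its speed limit or range.

### The arm

A 6-joint arm with a two-finger parallel gripper is mounted at the origin on the work surface. World frame = base frame: x ahead of the robot, y to its left, z up, the work surface at z = 0. Lengths are in m, angles in rad, forces in N, time in s.
With the tool pointing down it reaches from about 0.375 to 0.75 m from the base axis. Payload 9 kg.
Tool frame: the origin (TCP) lies midway between the tips of the shut fingers; the grasp point (between the pads) lies 19 mm behind it; z points along the fingers, y is the line along which they close (so a half turn about z gives the same grasp; the last joint's range is limited). The gripper opens to 85 mm and grips with 20 to 120 N. Pads are 22 mm wide; open, the fingers measure 114 mm over their backs; the gripper's body (76 mm by 85 mm) begins 54 mm behind the grasp point. The pads swing forward as they close: fully open they stand 13 mm farther back than shut.
Start: joints at [0.894, 0.104, 0.097, 1.564, 0, 1.353], TCP at [0.266, 0.538, 0.231] pointing down, gripper open.
Joint ranges: [-2.99, 2.99], [-0.84, 1.86], [-1.1, 1.16], [-1.84, 2.11], [-1.51, 1.56], [-3.14, 3.14]. Speed limits (rad/s): [2.22, 2.22, 2.57, 3.14, 3.14, 3.14].

### API

Orientations are given as a unit quaternion [x, y, z, w].
In Python, from station import * gives the robot as it stands.
- The arm moves only by the tool send_rows, never from a script. Its argument "moves" is text: rows parted by semicolons, each of 7 numbers parted by spaces: the finger opening in mm, from 0 to 85.4, then the shift along the world's x, y, z scaled (see below), then the turn, a rotation vector about the world's x, y, z scaled (see below). A call has 1 to 20 rows; each row is the pose to reach, as a shift and turn from the pose commanded when the call began; what a row does not reach only later rows make up. The controller multiplies each number of a shift by 0.3 m and each number of a turn by 45 degrees. A row lasts 1/10 s, in which the tool goes at most 50 mm and 8.59 degrees, less where a joint would pass 70% of its speed; a pose out of reach is approached as far as the arm can. A call with a number of a shift or a turn outside -1 to 1 is refused whole. A call with a gripper value outside its range is refused whole. The fingers move at their own pace and stop on an object; the grip force is fixed at half the most. Time passes only in rows, so rows that repeat a pose let the fingers close. It gives the time, the measured TCP pose, the force, the opening and the grip force at its end, in the units of the state.
- get_state(): the state, without advancing time (a new reading comes with each control period).
- read_camera(name): name is "scene" or "top" or "wrist"; returns a dict with "image" (384x512x3 uint8, red, green, blue), "depth" (384x512 float32, m along the optical axis (not along the pixel's ray), 0 where there is no reading), "K" (3x3 intrinsics, pixels), "k1" (the pictures are not rectified: a ray, as slopes to the right and down, at radius r is drawn at 1 + k1 r^2 times it, then the intrinsics apply), "extrinsics" (4x4, takes a point from camera to world coordinates). Camera axes: x right, y down, z forward; pixel columns grow to the right and rows downward; lengths in m; the calibration is good to about 2 mm. A picture is of the moment at which its call begins.
- sign_off(): hands the job in; it is judged then, once.
The state is a dict: "time": time; "joints": joint angles; "joint_velocities": joint speeds; "joint_torque": joint torques, N m; "position": TCP position; "ee_rot": TCP orientation; "ft_force": force on the tool from outside, world axes, zero at the start; "moment": the same for the moment, N m; "grip_width": finger opening in m; "grip_force": force on a finger pad.
Only numpy, scipy, OpenCV 4.12 (cv2) and the standard library are available. Lean on these libraries where they do the work, as an engineer would, in place of code of your own. Each camera call takes 0.05 s, during which the arm holds its last target. There are 200 camera calls.

## Working session

There is one attempt and no reset: what is moved stays moved. The work goes in short steps, Python scripts to look and compute and a tool call to move; the robot and the scene stay as the last step left them, time stands still between calls to the robot, and variables do not carry over. Pictures are saved under pics/ and viewed, at most 10 in all, crops included, and the job is handed in when it is done.

Besides the shell and the picture viewer there is one more tool, called after "Request:" as a command line: name --argument value ..., lists and objects as JSON in quotes. send_rows: Moves the arm, as the interface text tells. Shifts and turns lie within -1 to 1; 1 stands for 0.3 m of shift or 45 degrees of turn. Its arguments: {"type":"object","properties":{"moves":{"type":"string"}},"required":["moves"]}

```bash
mkdir -p pics; cat > h.py <<'E'
from station import *
import numpy as np, cv2
def snap(n,f):
    c=read_camera(n); cv2.imwrite('pics/'+f+'.png',c['image'][:,:,::-1]); np.savez('pics/'+f+'.npz',**{k:c[k] for k in('image','depth','K','k1','extrinsics')}); return c
def ray(c,u,v):
    K=c['K'];d=np.array([(u-K[0,2])/K[0,0],(v-K[1,2])/K[1,1]]);s=d.copy()
    for _ in range(20): s=d/(1+float(c['k1'])*(s@s))
    E=c['extrinsics'];return E[:3,3],E[:3,:3]@np.array([s[0],s[1],1.])
def plane(c,u,v,z):
    o,r=ray(c,u,v);return o+r*(z-o[2])/r[2]
def dpt(c,u,v):
    o,r=ray(c,u,v);return o+r*float(c['depth'][int(round(v)),int(round(u))])
def tri(c1,p1,c2,p2):
    o1,r1=ray(c1,*p1);o2,r2=ray(c2,*p2)
    t=np.linalg.lstsq(np.c_[r1,-r2],o2-o1,rcond=None)[0]
    a,b=o1+r1*t[0],o2+r2*t[1];return (a+b)/2,np.linalg.norm(a-b)
E
python3 - <<'E'
from h import *
a=snap('scene','s0');b=snap('top','t0')
cv2.imwrite('pics/both.png',cv2.resize(np.vstack([a['image'],b['image']])[:,:,::-1],None,fx=.78,fy=.78))
print(get_state())
for c in(a,b):print(c['K'],c['k1'],c['extrinsics'])
E
```

```text
{'time': 0.1, 'joints': array([8.94323316e-01, 1.04635250e-01, 9.65593505e-02, 1.56389522e+00,
       1.13267519e-05, 1.35309283e+00]), 'joint_velocities': array([-2.38876602e-03, -1.87786730e-03,  2.08155987e-03,  8.26891666e-04,
       -7.91062990e-05,  1.08869629e-03]), 'joint_torque': array([ 7.47073529e-03, -5.58202994e+01,  5.04722893e+01,  1.28786615e-02,
       -2.17274769e-04,  4.61144595e-06]), 'position': array([0.26551105, 0.53773172, 0.2306094 ]), 'ee_rot': array([ 2.27378405e-01,  9.73806303e-01, -5.27212015e-04, -2.59062481e-04]), 'ft_force': array([-0.0050173 , -0.14389966, -0.19094811]), 'moment': array([-0.03620224,  0.01903003, -0.03679379]), 'grip_force': 0.0, 'grip_width': 0.08544195344547595}
[[361.3112129    0.         254.87979821]
 [  0.         361.3112129  196.40997927]
 [  0.           0.           1.        ]] 0.022540092453240713 [[-0.55353797  0.51783496 -0.65225967  1.1462008 ]
 [ 0.832525    0.32307356 -0.45002845  0.45106029]
 [-0.02231261 -0.79213031 -0.60994402  0.61429674]
 [ 0.          0.          0.          1.        ]]
[[365.2810377    0.         249.80358397]
 [  0.         365.2810377  192.07059338]
 [  0.           0.           1.        ]] -0.07840769941795409 [[ 0.0081173  -0.99607294  0.08816349  0.527412  ]
 [-0.99986088 -0.00936957 -0.01379939  0.0686433 ]
 [ 0.01457125 -0.08803921 -0.99601043  0.93409662]
 [ 0.          0.          0.          1.        ]]
```

View pics/s0.png

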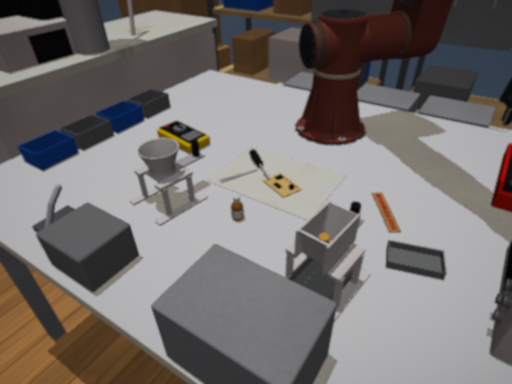

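View pics/t0.png

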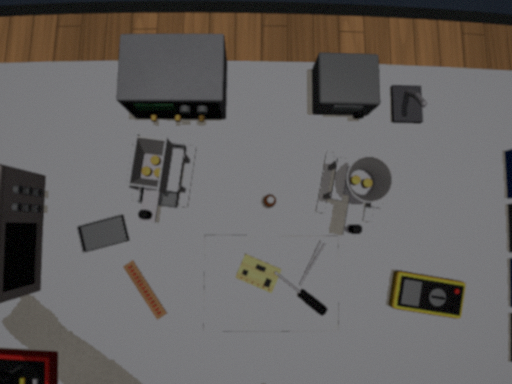

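Scene view: the square hopper is at about (328,240) with its black knob at (355,208), and the round hopper is at (160,165) with its knob at (196,150). Top view: the square hopper is at (160,172) with its knob at (145,214), and the round hopper is at (365,180) with its knob at (354,229).

Candidates for the knob, in top pixels: square hopper knob (145,214), round hopper knob (354,229), screwdriver handle (312,302), multimeter dial (437,297). I choose (145,214). The tray is under the hopper; the small loose tray at (104,233) is a decoy.

```bash
python3 - <<'E'
from h import *
a=dict(np.load('pics/s0.npz'));b=dict(np.load('pics/t0.npz'))
def blob(c,u,v,th=45,w=14):
    g=c['image'].max(2).astype(int);m=(g<th).astype(np.uint8);x=np.zeros_like(m);x[v-w:v+w,u-w:u+w]=1
    n,l,s,ce=cv2.connectedComponentsWithStats(m*x)
    i=1+np.argmin(np.hypot(*(ce[1:]-[u,v]).T));print(ce[i],s[i]);return ce[i]
p=blob(a,355,208);q=blob(b,145,214)
P,e=tri(a,p,b,q);print('knob',P,e, 'plane',plane(b,*q,.117),plane(a,*p,.117))
print('depth pts',dpt(a,*p),dpt(b,*q))
A=cv2.resize(a['image'][170:310,270:410],None,fx=4,fy=4,interpolation=2)[:,:,::-1]
B=cv2.resize(b['image'][125:235,100:210],(560,560),interpolation=2)[:,:,::-1]
cv2.imwrite('pics/c.png',cv2.resize(np.hstack([A,B]),(800,400)))
E
```

```text
[355.18181818 207.15151515] [351 203   9  10  66]
[144.7875 214.35  ] [139 211  12   8  80]
knob [0.54655474 0.29047417 0.1281277 ] 0.0029285549359262626 plane [0.54743298 0.29213972 0.117     ] [0.53177627 0.28800114 0.117     ]
depth pts [0.55480596 0.29411287 0.13563954] [0.54693084 0.28653422 0.13749354]
```

View pics/c.png

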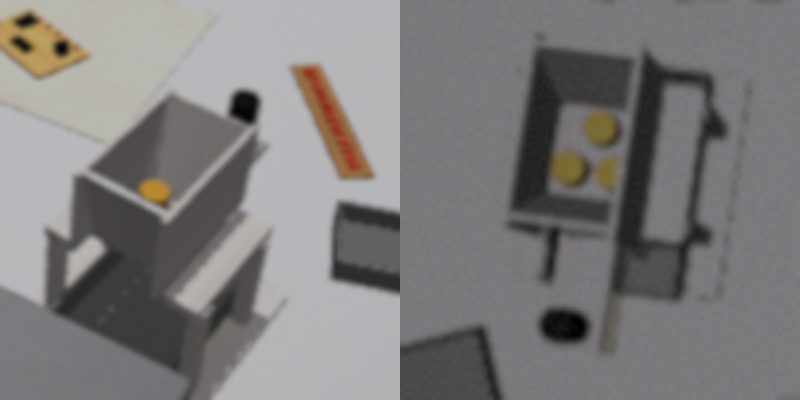

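The crop shows the square hopper with three brass spacers. Its black knob stands on a tongue in front, at crop (565,325), which is top pixel (145,214). The knob is confirmed at about (0.547, 0.291). Next I measure the yaw from the rim edges.

```bash
python3 - <<'E'
from h import *
a=dict(np.load('pics/s0.npz'));b=dict(np.load('pics/t0.npz'))
f=lambda x,y:(100+(x-400)/3.636,125+y/3.636)
g=lambda x,y:(270+x*140/400,170+y*140/400)
L=[plane(b,*f(*p),.166) for p in((538,48),(510,222),(645,50),(618,232))]
S=[plane(a,*g(*p),.166) for p in((78,176),(170,95),(168,216),(257,128))]
for n,Q in(('top',L),('scene',S)):
    print(n,np.round(Q,3))
    for i in(0,2):
        d=Q[i]-Q[i+1];print('len',np.linalg.norm(d),'yaw',np.arctan2(d[1],d[0]))
    C=np.mean(Q,0);print('centre',C,'to knob',C[:2]-[.547,.2905],np.arctan2(C[1]-.2905,C[0]-.547))
# depth check of the rim/cheek outer faces: yaw from points at height 0.15-0.17 (top view)
P=np.array([dpt(b,u,v) for v in range(125,235) for u in range(120,210) if b['depth'][v,u]>0])
m=(P[:,2]>.155)&(P[:,2]<.18)
r=cv2.minAreaRect(P[m][:,:2].astype(np.float32)*1000);print(m.sum(),r)
E
```

```text
top [[0.709 0.299 0.166]
 [0.606 0.312 0.166]
 [0.708 0.236 0.166]
 [0.601 0.248 0.166]]
len 0.1042939579511628 yaw -0.11986961543400865
len 0.10867250101829481 yaw -0.11501351871475388
centre [0.65606178 0.27375103 0.166     ] to knob [ 0.10906178 -0.01674897] -0.15238269583076416
scene [[0.713 0.242 0.166]
 [0.607 0.257 0.166]
 [0.715 0.305 0.166]
 [0.609 0.32  0.166]]
len 0.10643710316603838 yaw -0.139328034823495
len 0.10675291231490182 yaw -0.14505032810109647
centre [0.66103366 0.28107275 0.166     ] to knob [ 0.11403366 -0.00942725] -0.08248321005994261
566 ((657.509033203125, 278.1837463378906), (70.30269622802734, 116.06674194335938), 82.88460540771484)
```

Request:
send_rows --moves "85 0.94 -0.82 -0.05 0 0 0.424;85 0.94 -0.82 -0.05 0 0 0.424;85 0.94 -0.82 -0.05 0 0 0.424;85 0.94 -0.82 -0.05 0 0 0.424;85 0.94 -0.82 -0.05 0 0 0.424;85 0.94 -0.82 -0.05 0 0 0.424;85 0.94 -0.82 -0.05 0 0 0.424;85 0.94 -0.82 -0.05 0 0 0.424;85 0.94 -0.82 -0.05 0 0 0.424;85 0.94 -0.82 -0.05 0 0 0.424;85 0.94 -0.82 -0.05 0 0 0.424"

```text
time: 1.2
position: [0.5469, 0.2927, 0.2162]
ee_rot: [0.062, 0.998, 0.0, -0.0]
ft_force: [-0.3, 0.4, -0.5]
grip_width: 0.085
grip_force: 0.0
```

```bash
python3 - <<'E'
from h import *
c=snap('wrist','w1');s=get_state();print(s['time'],s['position'],s['ee_rot'],s['joints'],c['extrinsics'])
E
```

```text
1.25 [0.54686168 0.29297283 0.21642877] [ 6.21404008e-02  9.98067408e-01  1.20288439e-04 -7.86752068e-05] [2.81236453e-01 1.64301833e-01 1.35392305e-01 1.54195396e+00
 2.79510414e-04 4.05597370e-01] [[ 1.25079164e-01  9.42068826e-01  3.11225851e-01  4.66782016e-01]
 [ 9.92146741e-01 -1.18834000e-01 -3.90297876e-02  3.01804698e-01]
 [ 2.15466430e-04  3.13663527e-01 -9.49534173e-01  3.58385421e-01]
 [ 0.00000000e+00  0.00000000e+00  0.00000000e+00  1.00000000e+00]]
```

View pics/w1.png

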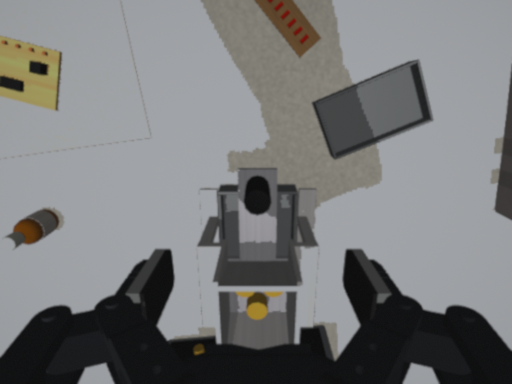

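The wrist view shows the knob at about (258,195), with its top face near (258,202), on the steel tongue. It is centred between the fingers, with the spacers at (258,305).

```bash
python3 - <<'E'
from h import *
c=dict(np.load('pics/w1.npz'));b=dict(np.load('pics/t0.npz'))
m=(c['image'].max(2)<45).astype(np.uint8);x=np.zeros_like(m);x[165:225,235:280]=1
n,l,s,ce=cv2.connectedComponentsWithStats(m*x);i=1+s[1:,4].argmax();print(ce[i],s[i])
u=ce[i][0];v1=s[i][1]+s[i][3]-s[i][2]/2
print('mid',plane(c,*ce[i],.117),'top',plane(c,u,v1,.1395),'depth top',dpt(c,u,v1))
print('tri',tri(c,ce[i],b,(144.79,214.35)))
# tongue edges for yaw
g=cv2.cvtColor(c['image'],6)
t=[plane(c,*p,.0945) for p in((239,170),(277,170))];print('tongue',t)
E
```

```text
[257.08333333 194.94230769] [245 176  25  38 780]
mid [0.54820897 0.2907386  0.117     ] top [0.54596488 0.29109047 0.1395    ] depth top [0.5459294  0.29109527 0.13959806]
tri (array([0.54720291, 0.29103651, 0.12045303]), np.float64(0.00041326732459143184))
tongue [array([0.53006071, 0.27645776, 0.0945    ]), array([0.53437037, 0.31062747, 0.0945    ])]
```

Request:
send_rows --moves "85 -0.001 -0.003 -0.12 0 0 0;85 -0.001 -0.003 -0.22 0 0 0;85 -0.001 -0.003 -0.30 0 0 0;85 -0.001 -0.003 -0.36 0 0 0;85 -0.001 -0.003 -0.36 0 0 0;85 -0.001 -0.003 -0.36 0 0 0;0 -0.001 -0.003 -0.36 0 0 0;0 -0.001 -0.003 -0.36 0 0 0;0 -0.001 -0.003 -0.36 0 0 0;0 -0.001 -0.003 -0.36 0 0 0;0 -0.001 -0.003 -0.36 0 0 0;0 -0.001 -0.003 -0.36 0 0 0;0 -0.001 -0.003 -0.36 0 0 0;0 -0.001 -0.003 -0.36 0 0 0"

```text
time: 2.65
position: [0.5478, 0.2917, 0.109]
ee_rot: [0.063, 0.998, 0.001, 0.001]
ft_force: [-0.8, 4.6, 5.4]
grip_width: 0.0202
grip_force: 58.6
```

Request:
send_rows --moves "0 -0.03 0.004 0 0 0 0;0 -0.06 0.0075 0 0 0 0;0 -0.09 0.011 0 0 0 0;0 -0.12 0.015 0 0 0 0;0 -0.15 0.019 0 0 0 0;0 -0.18 0.022 0 0 0 0;0 -0.21 0.026 0 0 0 0;0 -0.235 0.029 0 0 0 0;0 -0.248 0.031 0 0 0 0;0 -0.248 0.031 0 0 0 0;0 -0.248 0.031 0 0 0 0"

```text
time: 3.75
position: [0.4748, 0.3007, 0.109]
ee_rot: [0.063, 0.998, 0.001, 0.002]
ft_force: [7.1, 5.6, -0.6]
grip_width: 0.0205
grip_force: 59.8
```

Request:
send_rows --moves "0 -0.005 0.0006 0 0 0 0;0 -0.01 0.0012 0 0 0 0;0 -0.01 0.0012 0 0 0 0;0 -0.01 0.0012 0 0 0 0;0 -0.01 0.0012 0 0 0 0;0 -0.01 0.0012 0 0 0 0"

```text
time: 4.35
position: [0.4748, 0.3007, 0.1091]
ee_rot: [0.064, 0.998, 0.001, 0.005]
ft_force: [22.8, 4.4, -9.8]
grip_width: 0.0205
grip_force: 59.2
```

```bash
python3 - <<'E'
from h import *
a=snap('scene','s2');b=snap('top','t2')
A=cv2.resize(a['image'][170:310,270:410],(400,400),interpolation=2)[:,:,::-1]
B=cv2.resize(b['image'][125:235,100:210],(400,400),interpolation=2)[:,:,::-1]
cv2.imwrite('pics/c2.png',np.hstack([A,B]));s=get_state();print(s['position'],s['ft_force'])
E
```

```text
[0.47478369 0.30069347 0.10910021] [21.89823267  4.50129585 -9.34247095]
```

View pics/c2.png

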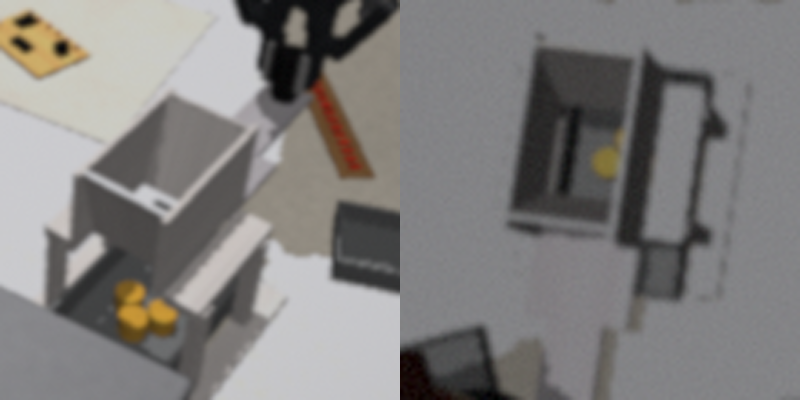

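The gate is at its stop, with the position held and the force up to 23 N. All three spacers lie in the tray, at crop (130,290), (133,320) and (163,317). Now I push it shut.

Request:
send_rows --moves "0 0.03 -0.004 0 0 0 0;0 0.06 -0.0075 0 0 0 0;0 0.09 -0.011 0 0 0 0;0 0.12 -0.015 0 0 0 0;0 0.15 -0.019 0 0 0 0;0 0.18 -0.022 0 0 0 0;0 0.21 -0.026 0 0 0 0;0 0.235 -0.029 0 0 0 0;0 0.252 -0.031 0 0 0 0;0 0.26 -0.032 0 0 0 0;0 0.266 -0.033 0 0 0 0;0 0.266 -0.033 0 0 0 0;0 0.266 -0.033 0 0 0 0"

```text
time: 5.75
position: [0.5493, 0.2915, 0.1089]
ee_rot: [0.063, 0.998, 0.001, -0.0]
ft_force: [-4.0, 5.1, 7.5]
grip_width: 0.0204
grip_force: 61.2
```

Request:
send_rows --moves "0 0.005 -0.0006 0 0 0 0;0 0.01 -0.0012 0 0 0 0;0 0.01 -0.0012 0 0 0 0;0 0.01 -0.0012 0 0 0 0;0 0.01 -0.0012 0 0 0 0"

```text
time: 6.25
position: [0.5493, 0.2915, 0.1089]
ee_rot: [0.062, 0.998, 0.0, -0.003]
ft_force: [-19.9, 5.2, 16.7]
grip_width: 0.0204
grip_force: 62.0
```

Request:
send_rows --moves "85 0 0 0 0 0 0;85 0 0 0 0 0 0;85 0 0 0 0 0 0;85 0 0 0 0 0 0;85 0 0 0 0 0 0;85 0 0 0 0 0 0;85 0 0 0 0 0 0;85 0 0 0 0 0 0;85 0 0 0.1 0 0 0;85 0 0 0.2 0 0 0;85 0 0 0.3 0 0 0;85 0 0 0.4 0 0 0;85 -0.3 0 0.4 0 0 0;85 -0.45 0 0.4 0 0 0;85 -0.45 0 0.4 0 0 0;85 -0.45 0 0.4 0 0 0;85 -0.45 0 0.4 0 0 0"

```text
time: 7.95
position: [0.4177, 0.2907, 0.2288]
ee_rot: [0.062, 0.998, 0.0, 0.001]
ft_force: [0.7, -0.2, -0.1]
grip_width: 0.0851
grip_force: 0.0
```

```bash
python3 - <<'E'
from h import *
a=snap('scene','s3');b=snap('top','t3')
for c,o,(u0,v0,w) in((a,'s0',(348,198,14)),(b,'t0',(135,206,18))):
    m=(c['image'].max(2)<45).astype(np.uint8);x=np.zeros_like(m);x[v0:v0+w,u0:u0+w]=1
    n,l,s,ce=cv2.connectedComponentsWithStats(m*x);i=1+s[1:,4].argmax();print(ce[i],s[i],plane(c,*ce[i],.12))
A=cv2.resize(a['image'][100:310,130:410],(533,400),interpolation=2)[:,:,::-1]
B=cv2.resize(b['image'][125:235,100:173],(266,400),interpolation=2)[:,:,::-1]
cv2.imwrite('pics/c3.png',np.hstack([A,B]));s=get_state();print(s['position'],s['ft_force'],s['grip_width'])
E
```

```text
[354.86206897 206.93103448] [351 203   8   9  58] [0.53513625 0.28813871 0.12      ]
[144.60759494 213.5443038 ] [139 210  12   8  79] [0.54915107 0.29177954 0.12      ]
[0.41857242 0.29047807 0.22846215] [-0.73869548 -0.48628176  0.3812545 ] 0.08513488892873129
```

View pics/c3.png

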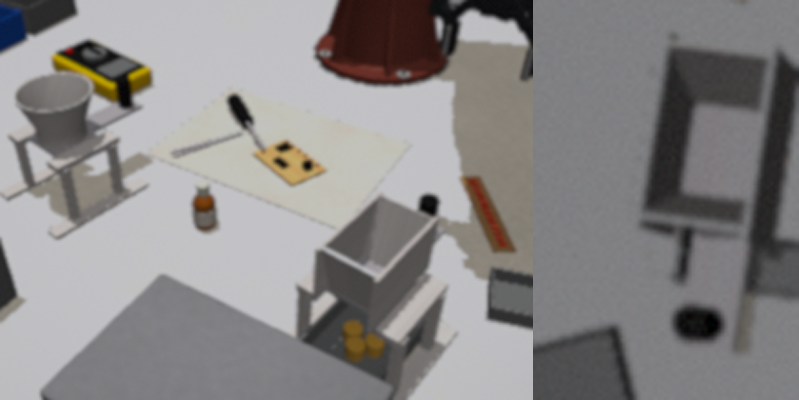

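The gate is shut, with the knob ~1.5–2 mm further in than at the start. The hopper is empty and the three spacers are in the tray at about (360,342). The round hopper is untouched, and the arm is clear.

```bash
python3 -c "
from station import *
print(sign_off())"
```

```text
the job is handed in; nothing more can be done
None
```

The job is handed in: the square hopper's gate was pulled to its stop, all three spacers dropped into the tray, the gate was pushed fully shut and released, and the tray and the round hopper were never touched (no verdict was returned).

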